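# Load the tag carrier under the marking jig's bridge

## Robot

A 6-joint arm with a two-finger parallel gripper is mounted at the origin on the work surface. World frame = base frame: x ahead of the robot, y to its left, z up, the work surface at z = 0. Lengths are in mm, angles in rad, forces in N, time in s.
With the tool pointing down it reaches from about 350 to 775 mm from the base axis. Payload 7.3 kg.
Tool frame: the origin (TCP) lies at the very end of the fingers, on their centre line; the grasp point (between the pads) lies 19 mm behind it (bot.grip_point_offset is the distance from the TCP to the grasp point, in mm); z points along the fingers, y is the line along which they close (so a half turn about z gives the same grasp; the last joint's range is limited). The gripper opens to 92 mm and grips with 3 to 60 N. Pads are 19 mm wide; open, the fingers measure 130 mm over their backs; the gripper's body (75 mm by 190 mm) begins 47 mm behind the grasp point.
Start: joints at [0.967, 0.342, 1.524, -0, 1.275, -0.146], TCP at [232.026, 470.966, 226.741] pointing down, gripper open.
Joint ranges: [-2.53, 2.53], [-0.77, 2.02], [0.04, 2.7], [-1, 4.14], [0.28, 2.66], [-3.11, 3.11]. Speed limits (rad/s): [2.57, 2.57, 3.14, 3.14, 3.14, 3.14].

## Interface

Orientations are given as [roll, pitch, yaw] about the fixed x, y, z axes, in that order (R = Rz(yaw) Ry(pitch) Rx(roll)).
In Python, from plant import bot gives the robot as it stands. The module is installed in compiled form; this text tells all that it offers.
- The arm moves only by the shell command python3 -m jog 'ROWS' [OPENING]. ROWS is JSON, a list of rows, each a list of 6 numbers: the shift along the tool's x, y, z in mm, then the turn, a rotation vector about the tool's x, y, z in rad. In form: [[dx, dy, dz, rx, ry, rz], ...]. A call has 1 to 12 rows; each row shifts and turns the commanded pose from where the row before left it, along the tool's axes as they then stand; what a row does not reach is not made up. A row lasts 1/10 s, in which the tool goes at most 50 mm and 8.59 degrees, less where a joint would pass 70% of its speed; a pose out of reach is approached as far as the arm can. A call with a gripper value outside its range is refused whole. OPENING is the opening in per cent of the stroke, from 0 (shut) to 100 (fully open), set as the call begins (- or left out, the last holds). The fingers move at their own pace and stop on an object; the grip force is fixed at half the most. Time passes only in rows, so rows that do not move let the fingers close. It gives the time, the measured TCP pose, the force, the opening and the grip force at its end, in the units of the state.
- bot.get_obs(): the state, without advancing time (a new reading comes with each control period).
- bot.capture(name): name is "side" or "top"; returns the picture (384x512x3 uint8, red, green, blue); there is no depth.
- bot.camera_model(name): a dict with "fx", "fy", "cx", "cy" (pixels), "position" and "orientation" of the camera in the world. Camera axes: x right, y down, z forward; pixel columns grow to the right and rows downward; lengths in mm; the calibration is good to about 2 mm. A picture is of the moment at which its call begins. camera_model takes no time and is no camera call.
- bot.close_job(): hands the job in; it is judged then, once.
Trained networks look in the newest picture that a camera, given by its name, has taken for a name from the list of things; names that differ only in an ending like _2 or _b are one class to them, and where a whole thing is asked for, a point or a joint stands for the part that bears it (a point fixed in the world has none). Each returns a list of dicts, best first, with "p" (0 to 1); they miss things now and then, are a little off and sometimes report something else, mostly with a low value. They report only what shows in the picture. A call takes as long as a camera call. They do not tell look-alikes from the thing itself.
- bot.outline_of(target, camera): "mask" (384x512 bool, what is visible of it) and "pixel" ([column, row] in pixels, amid what is visible of it).
The state is a dict: "time": time; "joint_positions": joint angles; "dq": joint speeds; "tau": joint torques, N m; "tool_pos": TCP position; "tcp_rot": TCP orientation; "contact_force": force on the tool from outside, world axes, zero at the start; "moment": the same for the moment, N m; "grip_width": finger opening in mm; "finger_force": force on a finger pad.
Only numpy, scipy, OpenCV 4.12 (cv2) and the standard library are available. Lean on these libraries where they do the work, as an engineer would, in place of code of your own. Each camera call takes 0.05 s, during which the arm holds its last target. There are 200 camera calls.

## Task

Press the red ejector lever right down so that the yellow tag carrier rises from its dock, lift the carrier out by its long sides, and lay it down outside the dock and let go of it. Then take it again by its black grip post and slide it nose first under the blue bridge of the marking jig until it is fully home and has dropped flat into the pocket, and let go. Do not tip the carrier over, and leave everything else on the bench where it stands.

Things in the scene. Friction and masses are not known exactly. Their poses are not given: they have to be found in the camera images.
- carrier: Yellow tag carrier, 0.2 kg (all lengths here in mm): plate 110 (x) x 44 (y) x 12 thick with a round wood tag inset, a black stripe near the nose (+x end), a black grip post 16 (x) x 24 (y) x 30 high on the plate at x = -43 near the tail. Origin: centre of the underside; z up. It starts flat in the dock (underside at z = 8), axes along the dock's within 2 mm and 0.02 rad, nose towards the lever.
- post_top (a point): Centre of the top face of the carrier's grip post, 42 above the carrier's underside.
- nose (a point): Middle of the carrier's front (nose) face, 55 ahead of its origin, 6 above its underside.
- jig: Fixed marking jig (mm), 230 (x) x 110 (y); origin: centre of its underside on the table; +x is the way the carrier is pushed in. x = -115 to -6: open flat grey apron, top at z = 12. x = -6 to 108: pocket 49 wide, floor at z = 8, between aluminium rails 14 thick, tops at z = 24, with flared ends that reach back to x = -23 (outer tips 38 from the axis).
- pocket (a point): Centre of the pocket floor (jig x = 51, y = 0, z = 8), axes as the jig's. The carrier's origin belongs here, nose to +x. The pocket is 114 long: the carrier slides in along the apron, then drops 4 behind the apron's edge. The rails are too high to hold the plate by its sides in there.
- mouth (a point): Middle of the apron's edge where the pocket begins (jig x = -6, y = 0, z = 12).
- bridge (a point): Middle of the top of the blue bridge that covers the pocket's far end: jig x = 65 to 115, 77 wide, underside z = 27.5 (3.5 above a carrier on the apron), top z = 38.5, bolt heads to 42.5. The stop wall under it is at x = 108.
- dock: Fixed grey dock for the carrier (mm); origin: centre of its underside on the table. Base 130 (x) x 75 (y) x 8; well 114 x 49 inside, walls 6 thick, tops at z = 20, level with the lowered carrier's plate. The red ejector lever is at the +x end. With the lever fully down a lifter holds the carrier level, 18 higher (plate from z = 26 to 38), its sides clear of the low walls.
- hood (a point): Middle of the top of the dock's tall tail walls (z = 75): from dock x = -63 to -22 the side and end walls are this high, too near the grip post for fingers.
- lever_pad (a point): Point to press on the top of the red lever paddle (52 long, 32 wide, 6 thick, sloping up away from the dock); moves with it. 41 out from the pivot (at dock x = 68, z = 32, axis along dock y). Full stroke takes it about 18 down, from 46 to 28 above the table.
- eject_lever (a joint): Lever angle in rad: 0 up, 0.45 fully down; it needs about 8 N at the pad and stays where it is left. The carrier rises 40 mm per rad.
- glue: Bystander: white glue bottle, 50 diameter, 170 tall, origin under its base; stands between the jig and the dock.
- mug: Bystander: blue mug, 76 diameter, 90 tall with a handle; stands beyond the jig's bridge.
- screwdriver: Bystander: orange-handled screwdriver 180 long lying beside the jig.
- tags: Bystander: light-wood stack of spare tags, 44 diameter, 30 tall, behind the dock's tail.
- spray: Bystander: green can 60 diameter, 190 tall, towards the left side (+y).
- tray: Bystander: blue open tray of printed parts, 160 x 110 x 45, towards the right side (-y).
- tape: Bystander: green tape roll, 64 diameter, 18 tall, lying beside the dock.
- wrench: Bystander: wrench 150 mm long lying flat in the middle, beyond the bottle.
Not all that is in view belongs to the job. There is more than one size of the carrier; the one meant has the size given above.

How it is judged:
By the outcome, as a careful person would: the job done as asked, in the order asked, and still so for the second after the job is handed in, with the robot touching nothing.
It also fails if it takes over 64 s, if anything falls off the work surface, if the arm or the gripper's body presses on something with over 40 N, if the wrist force passes 120 N, or if a joint passes its speed limit or range.

## Working session

There is one attempt and no reset: what is moved stays moved. The work goes in short steps, Python scripts to look and compute and a shell command to move; the robot and the scene stay as the last step left them, time stands still between calls to the robot, and variables do not carry over. Pictures are saved under pics/ and viewed, at most 10 in all, crops included, and the job is handed in when it is done.

```bash
mkdir -p pics; cat > h.py <<'E'
import numpy as np, cv2
from scipy.spatial.transform import Rotation as R
from plant import bot
def Rm(o):
    o=np.array(o,float)
    return o if o.shape==(3,3) else (R.from_euler('xyz',o).as_matrix() if o.size==3 else R.from_quat(o).as_matrix())
def ray(cam,px,z):
    m=bot.camera_model(cam); d=Rm(m["orientation"])@np.array([(px[0]-m["cx"])/m["fx"],(px[1]-m["cy"])/m["fy"],1]); p=np.array(m["position"])
    return p+d*(z-p[2])/d[2]
def proj(cam,P):
    m=bot.camera_model(cam); c=(np.atleast_2d(P)-np.array(m["position"]))@Rm(m["orientation"])
    return np.c_[m["fx"]*c[:,0]/c[:,2]+m["cx"],m["fy"]*c[:,1]/c[:,2]+m["cy"]]
def save(img,n): cv2.imwrite("pics/"+n+".png",img[:,:,::-1])
E
python3 - <<'E'
from h import *
t=bot.capture("top");s=bot.capture("side")
save(np.hstack([t,s])[:, :, :],"a") if 0 else (save(cv2.resize(t,(800,600),interpolation=cv2.INTER_CUBIC),"top"),save(cv2.resize(s,(800,600),interpolation=cv2.INTER_CUBIC),"side"))
for c in("top","side"): print(c,bot.camera_model(c))
for n in("carrier","jig","dock","bridge","lever_pad","glue","post_top"):
  for c in("top","side"):
    for r in bot.outline_of(n,c)[:3]: print(n,c,round(r["p"],2),np.round(r["pixel"]),r["mask"].sum())
print(bot.get_obs())
E
```

```text
top {'fx': 490.7344187386452, 'fy': 490.7344187386452, 'cx': 258.31508550377333, 'cy': 187.7137019566395, 'position': array([ 254.96702551,  -12.5890354 , 1784.30131563]), 'orientation': array([-2.9903849 ,  0.0196574 , -1.58200934])}
side {'fx': 376.988971674506, 'fy': 376.988971674506, 'cx': 260.30823326651165, 'cy': 191.83886457018394, 'position': array([235.89951578, 817.20447939, 922.32605659]), 'orientation': array([-2.34713965, -0.01162566, -2.76577446])}
carrier top 0.87 [167. 145.] 746
carrier top 0.8 [158. 236.] 821
carrier top 0.73 [208. 180.] 347
carrier side 0.82 [268. 318.] 995
carrier side 0.72 [228. 242.] 280
carrier side 0.61 [162. 276.] 1373
jig top 0.71 [326. 185.] 1980
jig side 0.97 [284. 164.] 1298
dock top 0.86 [215. 182.] 573
dock side 0.92 [240. 247.] 1168
bridge top 0.89 [330. 182.] 1926
bridge side 0.86 [284. 162.] 1230
lever_pad top 0.45 [207. 157.] 137
lever_pad side 0.62 [208. 233.] 167
glue top 0.45 [263. 205.] 188
glue side 0.94 [283. 199.] 552
glue side 0.7 [207. 229.] 169
post_top top 0.86 [206. 180.] 353
post_top top 0.81 [161. 236.] 805
post_top side 0.86 [268. 319.] 1044
post_top side 0.7 [165. 278.] 1320
post_top side 0.69 [227. 245.] 311
{'time': 0.8, 'joint_positions': array([ 9.67020835e-01,  3.41972011e-01,  1.52409235e+00,  3.02148173e-05,
        1.27539385e+00, -1.45992393e-01]), 'dq': array([2.24006816e-04, 7.07111666e-05, 9.11825269e-04, 3.83302238e-04,
       1.93472726e-03, 5.98981245e-05]), 'tau': array([-7.63058833e-04, -4.31119645e+01, -2.44456959e+01,  7.18744355e-02,
        4.85736423e-02, -2.02304750e-05]), 'tool_pos': array([232.01215072, 470.98019084, 226.75772178]), 'tcp_rot': array([ 3.14145543e+00, -9.04142827e-06,  2.68380076e+00]), 'contact_force': array([ 0.5281501 ,  0.60971591, -0.07696237]), 'moment': array([-0.07532045, -0.01111084, -0.00715557]), 'finger_force': 0.0, 'grip_width': 91.73174672090711}
```

View pics/top.png

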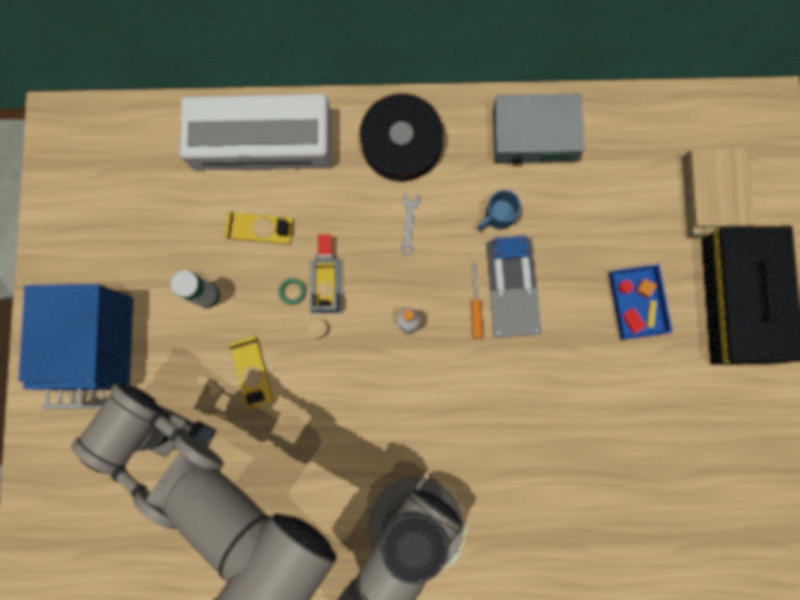

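View pics/side.png

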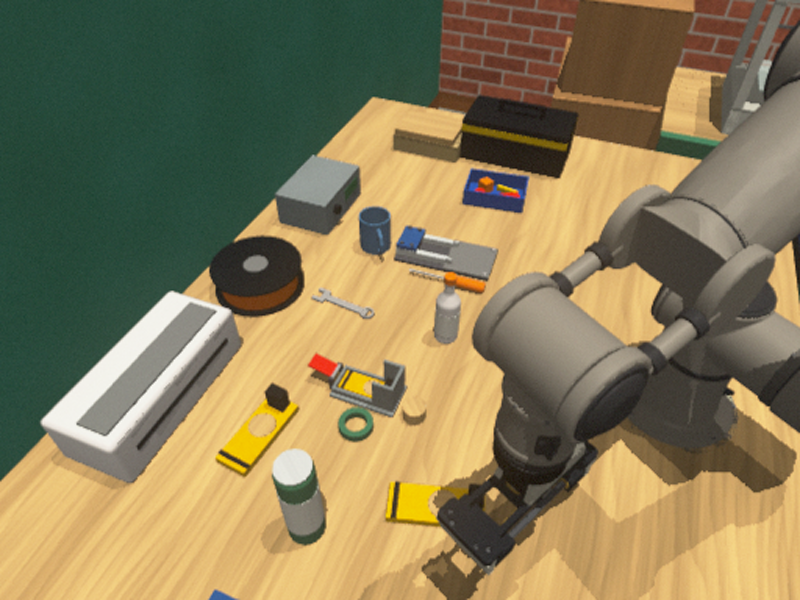

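```bash
cat > fit.py <<'E'
from h import *
from scipy.optimize import minimize
def box(x0,x1,y0,y1,z0,z1):
    v=np.array([[x,y,z] for x in(x0,x1) for y in(y0,y1) for z in(z0,z1)],float)
    return [(v[a],v[b]) for a in range(8) for b in range(a+1,8) if (a^b) in(1,2,4)]
top=lambda x0,x1,y0,y1,z:[e for e in box(x0,x1,y0,y1,z,z+1) if e[0][2]==z and e[1][2]==z]
DOCK=top(-65,65,-37.5,37.5,8)+top(-63,-22,-30.5,30.5,75)[:]+top(-22,63,-30.5,30.5,20)
JIG=top(-115,115,-55,55,12)[:0]+[(np.array([-115.,-55,12]),np.array([-115.,55,12])),(np.array([-115.,-55,12]),np.array([-20.,-55,12])),(np.array([-115.,55,12]),np.array([-20.,55,12]))]+top(65,115,-38.5,38.5,38.5)+[(np.array([-6.,s*w,24]),np.array([65.,s*w,24])) for s in(1,-1) for w in(24.5,38.5)]
def place(E,p):
    c,s=np.cos(p[2]),np.sin(p[2]); M=np.array([[c,-s,0],[s,c,0],[0,0,1]]); t=np.array([p[0],p[1],0])
    return [(M@a+t,M@b+t) for a,b in E]
def pts(E): return np.vstack([a+(b-a)*k for a,b in E for k in np.linspace(0,1,25)])
def fit(E,p0,cams):
    D={}
    for c,im in cams.items():
        g=cv2.resize(cv2.cvtColor(im,cv2.COLOR_RGB2GRAY),None,fx=3,fy=3,interpolation=cv2.INTER_CUBIC)
        D[c]=cv2.distanceTransform(255-cv2.Canny(g,25,60,L2gradient=True),cv2.DIST_L2,5)
    def cost(p):
        P=pts(place(E,p)); r=0
        for c in D:
            q=(proj(c,P)*3+1).astype(np.float32)
            d=cv2.remap(D[c],q[None,:,0],q[None,:,1],cv2.INTER_LINEAR,borderValue=50)
            r+=np.minimum(d,10).mean()
        return r
    best=None
    for dx in(-10,0,10):
        for dy in(-10,0,10):
            for da in(-.1,0,.1):
                s=np.array(p0)+[dx,dy,da]
                m=minimize(cost,s,method='Nelder-Mead',options=dict(initial_simplex=s+np.array([[0,0,0],[8,0,0],[0,8,0],[0,0,.08]])))
                if best is None or m.fun<best.fun: best=m
    return best.x,best.fun
def overlay(c,im,E,p,ctr,w=55,sc=7):
    x0,y0=int(ctr[0])-w//2,int(ctr[1])-w//2
    o=cv2.resize(im[y0:y0+w,x0:x0+w],None,fx=sc,fy=sc,interpolation=cv2.INTER_CUBIC)
    for a,b in place(E,p):
        q=((proj(c,[a,b])-[x0,y0]+.5)*sc).astype(int); cv2.line(o,tuple(map(int,q[0])),tuple(map(int,q[1])),(255,0,255),1)
    return o
E
cat > f1.py <<'E'
from fit import *
cams={c:bot.capture(c) for c in("top","side")}
np.savez("cams",**cams)
d0=ray("top",np.array([326,286])*.64,15); j0=ray("top",np.array([515,286])*.64,15)
print(d0,j0)
rows=[]
for n,E,p in(("dock",DOCK,d0),("jig",JIG,j0)):
    a0=0.0 if n=="dock" else 0.07
    x,f=fit(E,[p[0],p[1],a0],cams); print(n,x,f)
    for c in cams: print(c,fit(E,x,{c:cams[c]}))
    rows.append(np.hstack([overlay(c,cams[c],E,x,proj(c,[[x[0],x[1],20]])[0],w=58 if n=="dock" else 76,sc=6 if n=="dock" else 5)[:300] for c in cams]))
    print(rows[-1].shape)
w=max(r.shape[1] for r in rows)
save(np.vstack([np.pad(r,((0,0),(0,w-r.shape[1]),(0,0))) for r in rows]),"fit1")
E
python3 f1.py
```

```text
[544.86996358 200.82459215  15.        ] [ 538.5115841  -240.70357753   15.        ]Traceback (most recent call last):
  File "f1.py", line 9, in <module>
    x,f=fit(E,[p[0],p[1],a0],cams); print(n,x,f)
        ~~~^^^^^^^^^^^^^^^^^^^^^^^
  File "fit.py", line 30, in fit
    m=minimize(cost,s,method='Nelder-Mead',options=dict(initial_simplex=s+np.array([[0,0,0],[8,0,0],[0,8,0],[0,0,.08]])))
    res = _minimize_neldermead(fun, x0, args, callback, bounds=bounds,
                               **options)
    fxc = func(xc)
    fx = function(np.copy(x), *(wrapper_args + args))
  File "fit.py", line 21, in cost
    q=(proj(c,P)*3+1).astype(np.float32)
       ~~~~^^^^^
  File "h.py", line 11, in proj
    m=bot.camera_model(cam); c=(np.atleast_2d(P)-np.array(m["position"]))@Rm(m["orientation"])
ValueError: time passes only in moves, steps and waits
```

```bash
sed -i 's/^def ray/import functools\n@functools.lru_cache(None)\ndef cm(c): return bot.camera_model(c)\ndef ray/; s/m=bot.camera_model(cam)/m=cm(cam)/' h.py
sed -i 's/^cams=.*/cams=dict(np.load("cams.npz"))/; s/^np.savez.*//' f1.py; python3 f1.py
```

```text
[544.86996358 200.82459215  15.        ] [ 538.5115841  -240.70357753   15.        ]
dock [5.46747371e+02 2.02337664e+02 3.77097450e-04] 5.07769775390625
top (array([ 5.39125855e+02,  1.99028936e+02, -4.09643755e-02]), np.float64(3.213656425476074))
side (array([5.46832297e+02, 2.03004709e+02, 8.02613089e-04]), np.float64(1.3181380033493042))
(300, 696, 3)
jig [ 5.38100000e+02 -2.35872580e+02  4.45825076e-02] 4.634521007537842
top (array([ 5.37320385e+02, -2.35397574e+02,  2.19060771e-02]), np.float64(3.8610963821411133))
side (array([ 5.38626985e+02, -2.36463835e+02,  5.56817890e-02]), np.float64(0.6365153193473816))
(300, 760, 3)
```

View pics/fit1.png

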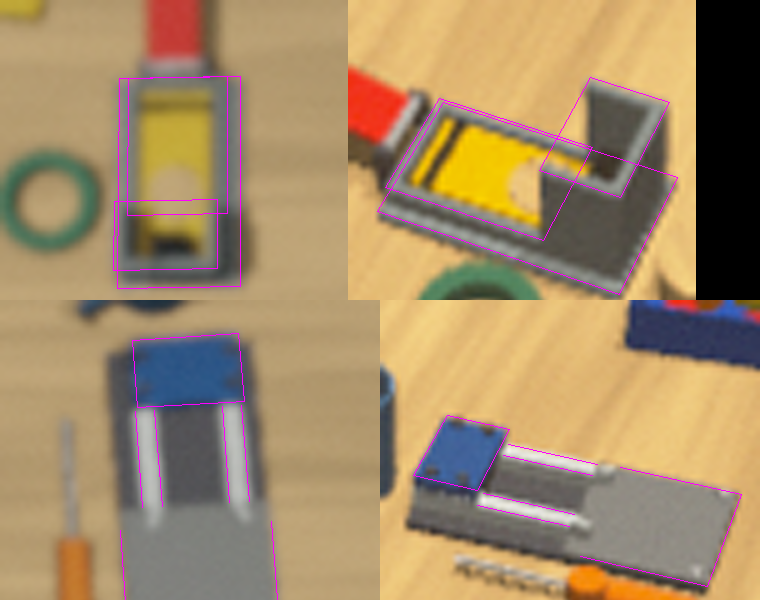

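```bash
python3 -m jog '[[0,0,0,0,0,-0.1145],[0,0,0,0,0,-0.1145],[0,0,0,0,0,-0.1145],[0,0,0,0,0,-0.1145]]' 0; python3 -m jog '[[-38,-24,0,0,0,0],[-38,-24,0,0,0,0],[-38,-24,0,0,0,0],[-38,-24,0,0,0,0],[-38,-24,0,0,0,0],[-38,-24,0,0,0,0],[-38,-24,0,0,0,0],[-38,-24,0,0,0,0],[-38,-24,0,0,0,0],[-38,-24,0,0,0,0],[-38,-24,0,0,0,0],[0,0,0,0,0,0]]'
```

```text
time: 1.3
tool_pos: [232.0, 471.0, 226.8]
tcp_rot: [3.142, 0.0, -3.137]
contact_force: [-0.7, -0.4, -0.2]
grip_width: 64.4
finger_force: 0.0
time: 2.5
tool_pos: [653.8, 202.6, 224.9]
tcp_rot: [-3.14, 0.0, 3.137]
contact_force: [-1.0, 0.1, -1.0]
grip_width: 0.4
finger_force: 0.0
```

```bash
python3 -m jog '[[0,0,40,0,0,0],[0,0,40,0,0,0],[0,0,40,0,0,0],[0,0,30,0,0,0],[0,0,15,0,0,0],[0,0,5,0,0,0],[0,0,5,0,0,0],[0,0,5,0,0,0],[0,0,5,0,0,0]]' 0; python3 -m jog '[[0,0,3,0,0,0],[0,0,3,0,0,0],[0,0,3,0,0,0],[0,0,0,0,0,0]]'
```

```text
time: 3.4
tool_pos: [651.9, 207.4, 44.0]
tcp_rot: [3.141, 0.005, -3.141]
contact_force: [0.7, -0.7, 8.2]
grip_width: 0.2
finger_force: 4.1
time: 3.8
tool_pos: [653.3, 207.4, 35.8]
tcp_rot: [3.14, 0.009, -3.142]
contact_force: [2.8, -1.0, 4.3]
grip_width: 0.4
finger_force: 2.5
```

```bash
python3 -m jog '[[0,-4,2,0,0,0],[0,0,2,0,0,0],[0,0,2,0,0,0],[0,0,1,0,0,0],[0,0,1,0,0,0],[0,0,0,0,0,0]]'; python3 -m jog '[[0,0,1,0,0,0],[0,0,1,0,0,0],[0,0,0,0,0,0]]'
```

```text
time: 4.4
tool_pos: [653.1, 204.5, 29.0]
tcp_rot: [3.139, 0.009, -3.141]
contact_force: [1.0, 2.8, 11.5]
grip_width: 0.1
finger_force: 5.8
time: 4.7
tool_pos: [653.2, 204.6, 28.6]
tcp_rot: [3.139, 0.009, -3.141]
contact_force: [-1.9, 1.1, 20.6]
grip_width: 0.1
finger_force: 9.8
```

```bash
python3 -m jog '[[0,0,1,0,0,0],[0,0,0,0,0,0],[0,0,-20,0,0,0],[0,0,-40,0,0,0],[0,0,-40,0,0,0],[0,0,-40,0,0,0],[0,0,-40,0,0,0],[0,0,-40,0,0,0],[0,0,0,0,0,0]]' 0
python3 - <<'E'
from fit import *
cams={c:bot.capture(c) for c in("top","side")}; np.savez("cams2",**cams)
x=[546.8,203,0.001]
CAR=box(-55,55,-22,22,26,38)+box(-51,-35,-12,12,38,68)
save(np.hstack([overlay(c,cams[c],CAR,x,proj(c,[[x[0]+30,x[1],20]])[0],w=66,sc=6) for c in cams]),"lift")
E
```

```text
time: 5.6
tool_pos: [652.6, 203.6, 250.2]
tcp_rot: [3.139, 0.014, -3.141]
contact_force: [0.4, 0.3, 1.4]
grip_width: 0.5
finger_force: 0.0
```

View pics/lift.png

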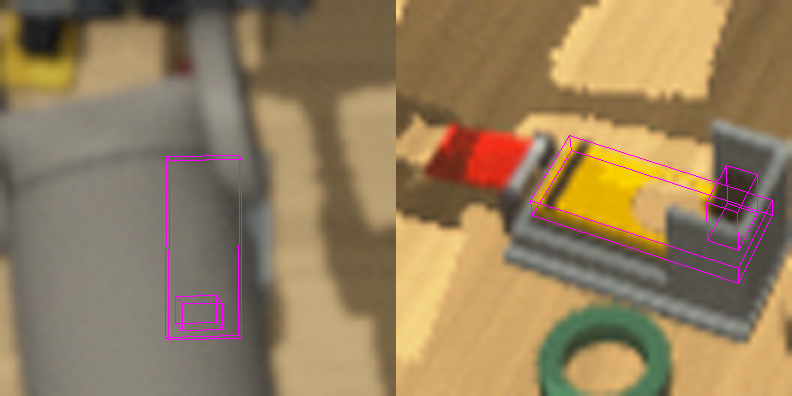

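```bash
python3 -m jog '[[40,0,0,0.0026,-0.014,0],[40,0,0,0,0,0],[20,-0.6,0,0,0,0],[0,0,45,0,0,0],[0,0,45,0,0,0],[0,0,45,0,0,0],[0,0,20,0,0,0],[0,0,0,0,0,0]]' 80
```

```text
time: 6.5
tool_pos: [549.0, 201.2, 81.2]
tcp_rot: [-3.137, 0.005, -3.142]
contact_force: [-0.9, 0.3, 0.9]
grip_width: 60.0
finger_force: 0.0
```

```bash
python3 -m jog '[[0,0,0,0,0,0],[0,0,0,0,0,0]]' 80
```

```text
time: 6.7
tool_pos: [553.1, 202.2, 87.3]
tcp_rot: [-3.14, 0.016, -3.141]
contact_force: [0.4, -0.2, 1.0]
grip_width: 72.5
finger_force: 0.0
```

```bash
python3 -m jog '[[0,0,15,0,0,0],[0,0,15,0,0,0],[0,0,10,0,0,0],[0,0,5,0,0,0],[0,0,0,0,0,0],[0,0,0,0,0,0],[0,0,0,0,0,0]]' 80;  python3 -m jog '[[0,0,0,0,0,0],[0,0,0,0,0,0]]' 80
```

```text
time: 7.4
tool_pos: [553.4, 202.1, 41.7]
tcp_rot: [-3.139, 0.015, -3.141]
contact_force: [-0.9, -0.4, -0.1]
grip_width: 73.5
finger_force: 0.0
time: 7.6
tool_pos: [553.1, 202.0, 41.3]
tcp_rot: [-3.139, 0.015, -3.141]
contact_force: [0.0, -0.3, 0.9]
grip_width: 73.6
finger_force: 0.0
```

```bash
python3 -m jog '[[0,1,0,-0.002,0.015,0],[0,0,6,0,0,0],[0,0,6,0,0,0],[0,0,4,0,0,0],[0,0,0,0,0,0],[0,0,0,0,0,0]]' 80; python3 -m jog '[[0,0,0,0,0,0],[0,0,0,0,0,0],[0,0,0,0,0,0],[0,0,0,0,0,0],[0,0,0,0,0,0],[0,0,0,0,0,0]]' 30
```

```text
time: 8.2
tool_pos: [552.8, 202.9, 24.7]
tcp_rot: [-3.141, -0.001, -3.141]
contact_force: [-0.0, -0.4, -0.5]
grip_width: 73.6
finger_force: 0.0
time: 8.8
tool_pos: [552.9, 203.0, 25.0]
tcp_rot: [-3.141, -0.001, -3.141]
contact_force: [-0.3, -0.0, 0.5]
grip_width: 43.5
finger_force: 30.0
```

```bash
python3 -m jog '[[0,0,-5,0,0,0],[0,0,-10,0,0,0],[0,0,-20,0,0,0],[0,0,-30,0,0,0],[0,0,-40,0,0,0],[0,0,-40,0,0,0],[0,0,-40,0,0,0],[0,0,-20,0,0,0],[0,0,-10,0,0,0],[0,0,0,0,0,0]]'; python3 -m jog '[[4,-20,0,0,0,0],[8,-40,0,0,0,-0.01],[8,-40,0,0,0,-0.01],[8,-40,0,0,0,-0.01],[8,-40,0,0,0,-0.01],[8,-40,0,0,0,-0.012],[8,-40,0,0,0,0],[8,-40,0,0,0,0],[8,-40,0,0,0,0],[8,-40,0,0,0,0],[8,-40,0,0,0,0],[5,-23,0,0,0,0]]';python3 -m jog '[[0,0,0,0,0,0],[0,0,0,0,0,0],[0,0,0,0,0,0],[0,0,0,0,0,0]]'
```

```text
time: 9.8
tool_pos: [553.4, 203.1, 241.2]
tcp_rot: [-3.142, 0.001, -3.141]
contact_force: [-0.4, 0.3, -3.2]
grip_width: 43.9
finger_force: 30.0
time: 11.0
tool_pos: [478.3, -245.2, 238.1]
tcp_rot: [3.141, -0.004, -3.091]
contact_force: [0.4, 0.8, -2.7]
grip_width: 43.8
finger_force: 30.0
time: 11.4
tool_pos: [479.9, -241.6, 239.9]
tcp_rot: [3.141, -0.002, -3.088]
contact_force: [-0.1, 0.2, -2.9]
grip_width: 43.7
finger_force: 30.0
```

```bash
python3 -m jog '[[8,0,30,0,0,0],[8,0,40,0,0,0],[0,0,40,0,0,0],[0,0,40,0,0,0],[0,0,25,0,0,0],[0,0,15,0,0,0],[0,0,10,0,0,0],[0,0,0,0,0,0],[0,0,0,0,0,0],[0,0,0,0,0,0],[0,0,0,0,0,0]]'
python3 - <<'E'
from fit import *
cams={c:bot.capture(c) for c in("top","side")}; np.savez("cams3",**cams)
o=bot.get_obs(); print(o["tool_pos"],o["tcp_rot"])
x=[538.5,-236.2,0.052]
save(np.hstack([overlay(c,cams[c],JIG,x,proj(c,[[x[0]-30,x[1],20]])[0],w=78,sc=5) for c in cams]),"pre")
E
```

```text
time: 12.5
tool_pos: [464.2, -244.0, 41.2]
tcp_rot: [-3.14, 0.001, -3.089]
contact_force: [-0.1, 1.1, -2.4]
grip_width: 43.9
finger_force: 30.0
[ 463.97092779 -243.90723412   40.87214459] [-3.14032089e+00 -1.06240638e-05 -3.08938969e+00]
```

View pics/pre.png

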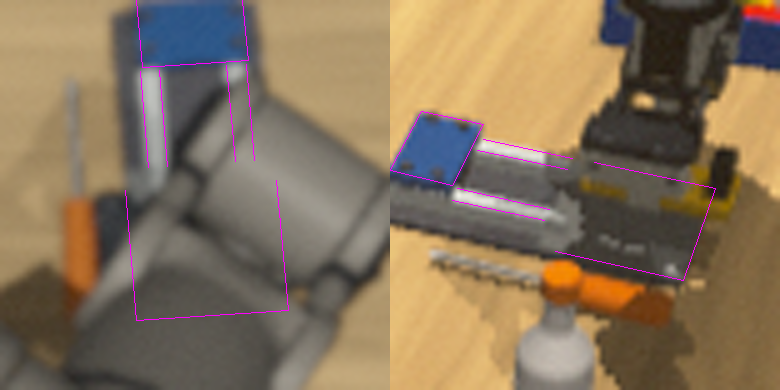

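```bash
python3 -m jog '[[0,3.8,5,0,0,0],[0,0,8,0,0,0],[0,0,6,0,0,0],[0,0,4,0,0,0],[0,0,2,0,0,0],[0,0,0,0,0,0],[0,0,0,0,0,0],[0,0,1,0,0,0],[0,0,0,0,0,0]]'
```

```text
time: 13.5
tool_pos: [463.5, -240.0, 14.3]
tcp_rot: [-3.141, -0.001, -3.089]
contact_force: [-0.6, 0.5, -3.4]
grip_width: 43.4
finger_force: 30.0
```

```bash
python3 -m jog '[[0,0,1,0,0,0],[0,0,0.5,0,0,0],[0,0,0,0,0,0],[0,0,0,0,0,0]]';python3 -m jog '[[0,0,0,0,0,0],[0,0,0,0,0,0],[0,0,0,0,0,0],[0,0,0,0,0,0],[0,0,0,0,0,0]]' 80
```

```text
time: 13.9
tool_pos: [463.5, -239.9, 12.8]
tcp_rot: [-3.141, -0.001, -3.089]
contact_force: [-1.0, -0.3, -2.3]
grip_width: 44.0
finger_force: 30.0
time: 14.4
tool_pos: [463.5, -240.0, 12.8]
tcp_rot: [-3.141, -0.001, -3.089]
contact_force: [-0.5, 0.5, -0.0]
grip_width: 72.7
finger_force: 0.0
```

```bash
python3 -m jog '[[0,0,-5,0,0,0],[0,0,-15,0,0,0],[0,0,-35,0,0,0],[0,0,-40,0,0,0],[0,0,-25,0,0,0],[10,0,0,0,0,0],[20,0,0,0,0,0],[20,0,0,0,0,0],[0,0,0,0,0,0],[0,0,0,0,0,0],[0,0,0,0,0,0],[0,0,0,0,0,0]]' 60
python3 - <<'E'
from fit import *
cams={"side":bot.capture("side")}; np.savez("cams4",**cams)
x=np.array([456.6,-240.5,0.052])
T=top(-55,55,-22,22,24); P=box(-51,-35,-12,12,24,54)
CAR=T+P
print(fit(CAR,x,cams),bot.get_obs()["tool_pos"])
y,_=fit(CAR,x,cams)
save(np.hstack([overlay("side",cams["side"],CAR,q,proj("side",[[x[0]+20,x[1],20]])[0],w=78,sc=5) for q in(x,y)]),"post")
E
```

```text
time: 15.6
tool_pos: [414.2, -242.5, 132.6]
tcp_rot: [-3.141, -0.001, -3.089]
contact_force: [-0.1, -0.3, -0.1]
grip_width: 55.1
finger_force: 0.0
(array([ 4.57063265e+02, -2.38410019e+02,  9.70039318e-02]), np.float64(1.640579342842102)) [ 414.11749694 -242.45562973  132.58456122]
```

View pics/post.png

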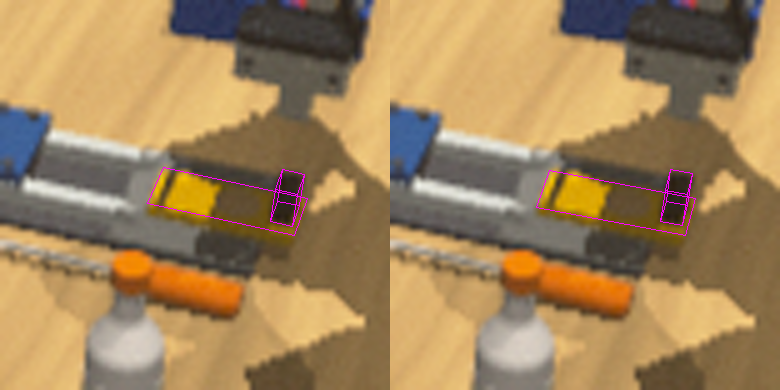

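```bash
python3 -m jog '[[0,0,25,0,0,0],[0,0,35,0,0,0],[0,0,20,0,0,0],[0,0,10,0,0,0],[0,0,6,0,0,0],[0,0,3,0,0,0],[0,0,0,0,0,0],[0,0,0,0,0,0],[0,0,0,0,0,0]]' 60; python3 -m jog '[[0,0,0,0,0,0],[0,0,0,0,0,0],[0,0,0,0,0,0],[0,0,0,0,0,0],[0,0,0,0,0,0],[0,0,0,0,0,0]]' 5
```

```text
time: 16.55
tool_pos: [413.9, -242.8, 34.5]
tcp_rot: [-3.14, 0.0, -3.089]
contact_force: [-0.9, -0.1, 0.3]
grip_width: 54.9
finger_force: 0.0
time: 17.15
tool_pos: [413.5, -242.5, 33.8]
tcp_rot: [-3.141, -0.001, -3.089]
contact_force: [-0.0, 0.0, 1.0]
grip_width: 23.8
finger_force: 30.0
```

```bash
for i in 1 2; do :; done; python3 -m jog '[[-4,0,0,0,0,0],[-6,0,0,0,0,0],[-6,0,0,0,0,0],[-4,0,0,0,0,0],[0,0,0,0,0,0]]'; python3 -m jog '[[-4,0,0,0,0,0],[-4,0,0,0,0,0],[-4,0,0,0,0,0],[-4,0,0,0,0,0],[0,0,0,0,0,0]]'; python3 -m jog '[[-4,0,0,0,0,0],[-4,0,0,0,0,0],[-4,0,0,0,0,0],[-4,0,0,0,0,0],[0,0,0,0,0,0]]'
```

```text
time: 17.65
tool_pos: [434.6, -241.5, 33.8]
tcp_rot: [-3.141, 0.0, -3.089]
contact_force: [1.4, 0.4, 0.8]
grip_width: 23.8
finger_force: 30.0
time: 18.15
tool_pos: [450.3, -240.7, 33.8]
tcp_rot: [-3.141, 0.0, -3.089]
contact_force: [-0.4, 1.1, 2.9]
grip_width: 24.1
finger_force: 30.0
time: 18.65
tool_pos: [466.0, -239.8, 33.8]
tcp_rot: [-3.141, -0.0, -3.089]
contact_force: [-1.0, 0.3, 4.5]
grip_width: 23.6
finger_force: 30.0
```

```bash
python3 -m jog '[[-4,0,0,0,0,0],[-4,0,0,0,0,0],[-4,0,0,0,0,0],[-4,0,0,0,0,0],[0,0,0,0,0,0]]'; python3 -m jog '[[-4,0,0,0,0,0],[-4,0,0,0,0,0],[-4,0,0,0,0,0],[-4,0,0,0,0,0],[0,0,0,0,0,0]]'; python3 -m jog '[[-4,0,0,0,0,0],[-4,0,0,0,0,0],[-4,0,0,0,0,0],[-4,0,0,0,0,0],[0,0,0,0,0,0]]';python3 -m jog '[[-4,0,0,0,0,0],[-4,0,0,0,0,0],[-4,0,0,0,0,0],[-4,0,0,0,0,0],[0,0,0,0,0,0]]'
```

```text
time: 19.15
tool_pos: [481.8, -239.0, 33.8]
tcp_rot: [-3.141, -0.001, -3.089]
contact_force: [-1.1, 0.3, 4.6]
grip_width: 23.8
finger_force: 30.0
time: 19.65
tool_pos: [497.6, -238.2, 33.8]
tcp_rot: [-3.141, -0.001, -3.089]
contact_force: [-3.3, 0.4, 5.6]
grip_width: 23.7
finger_force: 30.0
time: 20.15
tool_pos: [513.4, -237.4, 33.8]
tcp_rot: [-3.141, -0.001, -3.089]
contact_force: [-2.7, 0.5, 6.7]
grip_width: 24.0
finger_force: 30.0
time: 20.65
tool_pos: [529.4, -236.5, 33.8]
tcp_rot: [-3.141, -0.001, -3.089]
contact_force: [-2.8, 0.9, 6.3]
grip_width: 23.7
finger_force: 30.0
```

```bash
python3 -m jog '[[-4,0,0,0,0,0],[-4,0,0,0,0,0],[-4,0,0,0,0,0],[-2,0,0,0,0,0],[0,0,0,0,0,0],[0,0,0,0,0,0]]'; python3 -m jog '[[-1,0,0,0,0,0],[-1,0,0,0,0,0],[0,0,0,0,0,0],[0,0,0,0,0,0]]'; python3 -m jog '[[-1,0,0,0,0,0],[0,0,0,0,0,0],[0,0,0,0,0,0]]'
```

```text
time: 21.25
tool_pos: [543.7, -235.6, 33.4]
tcp_rot: [-3.141, -0.0, -3.089]
contact_force: [-1.0, 0.6, 0.6]
grip_width: 23.8
finger_force: 30.0
time: 21.65
tool_pos: [545.5, -235.6, 33.5]
tcp_rot: [-3.141, -0.001, -3.089]
contact_force: [-0.1, 0.1, -2.6]
grip_width: 24.0
finger_force: 30.0
time: 21.95
tool_pos: [546.4, -235.5, 33.5]
tcp_rot: [-3.141, -0.001, -3.089]
contact_force: [0.1, 0.5, -3.0]
grip_width: 23.8
finger_force: 30.0
```

```bash
python3 -m jog '[[0,0,1,0,0,0],[0,0,1,0,0,0],[0,0,1,0,0,0],[0,0,0,0,0,0],[0,0,0,0,0,0]]'; python3 -m jog '[[0,0,0.7,0,0,0],[0,0,0,0,0,0],[0,0,0,0,0,0]]'
```

```text
time: 22.45
tool_pos: [546.3, -235.7, 31.0]
tcp_rot: [-3.141, -0.001, -3.089]
contact_force: [-2.8, -0.1, 1.2]
grip_width: 23.8
finger_force: 30.0
time: 22.75
tool_pos: [546.4, -235.7, 30.1]
tcp_rot: [-3.141, -0.001, -3.089]
contact_force: [-2.3, -0.8, 3.3]
grip_width: 23.6
finger_force: 30.0
```

```bash
python3 -m jog '[[0,0,0,0,0,0],[0,0,0,0,0,0],[0,0,0,0,0,0],[0,0,0,0,0,0]]' 55; python3 -m jog '[[0,0,-5,0,0,0],[0,0,-20,0,0,0],[0,0,-40,0,0,0],[0,0,-40,0,0,0],[0,0,-40,0,0,0],[40,0,0,0,0,0],[40,0,0,0,0,0],[40,0,0,0,0,0],[30,0,0,0,0,0],[0,0,0,0,0,0],[0,0,0,0,0,0],[0,0,0,0,0,0]]'
python3 - <<'E'
from fit import *
cams={c:bot.capture(c) for c in("top","side")}; np.savez("cams5",**cams)
x=np.array([538.5,-236.2,0.052]); y=[x[0]+51*np.cos(.052),x[1]+51*np.sin(.052),.052]
CAR=top(-55,12,-22,22,20)+box(-51,-35,-12,12,20,50)
save(np.hstack([overlay(c,cams[c],CAR,y,proj(c,[[x[0],x[1],20]])[0],w=56,sc=7) for c in cams]),"fin")
E
```

```text
time: 23.15
tool_pos: [546.5, -235.5, 29.8]
tcp_rot: [-3.141, -0.001, -3.089]
contact_force: [0.2, -0.5, 0.3]
grip_width: 48.7
finger_force: 0.0
time: 24.35
tool_pos: [397.7, -243.6, 175.5]
tcp_rot: [-3.14, 0.0, -3.089]
contact_force: [-0.5, -0.4, -0.6]
grip_width: 50.6
finger_force: 0.0
```

View pics/fin.png

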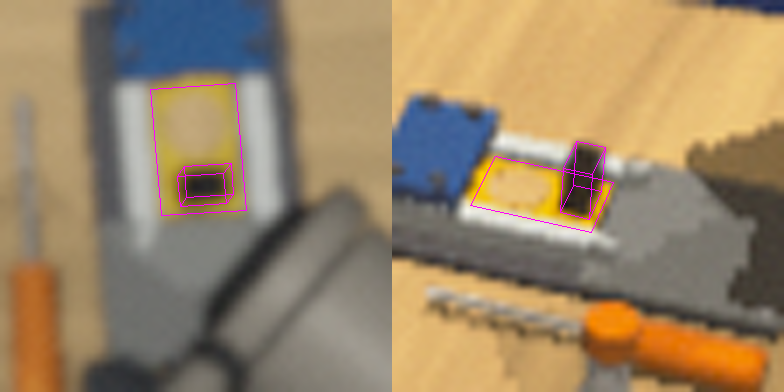

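The last picture shows the carrier flat between the rails, with its nose under the bridge and its outline on the model of the home position (post at about (205,185) in the top crop and (583,180) in the side crop).

```bash
python3 -c "
from plant import bot
print(bot.close_job())"
```

```text
the job is handed in; nothing more can be done
None
```

I handed the job in at about 24 s: the carrier was ejected, lifted out by its sides, laid on the jig's apron and let go, then slid by its post under the bridge, where it sits flat in the pocket, released; I never felt the stop wall, so "fully home" rests on the position and the final pictures.

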